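# Free the sagging bolt of a shaker guard and hold its gate ajar

### The job

The barrel bolt on the shaker guard's gate has sagged behind the bent lip of its keeper. Take the bolt by its knob, lift it over the lip while drawing it back towards the hinge until it is out of the keeper, then swing the gate about 20 degrees open towards the robot and finish while still holding it steady there against its closing spring, so that a colleague can reach the flasks. Leave the glassware, bottles and boxes where they stand.

Things in the scene. Friction and masses are not known exactly. Their poses are not given: they have to be found in the camera images.
- guard: fixed aluminium-framed clear fence, 150 mm high, open on top, round a white bench shaker. Origin on the bench under the middle of its closed gate; x points into the guard, square to the closed gate (away from the robot), y along the closed gate from keeper post (y = -165 mm) to hinge post (y = +157 mm), z up. From the robot the hinge is on the left, the keeper on the right.
- gate_hinge (a point): point on the gate's upright hinge line, 150 mm above the bench, at guard x = 0, y = +140 mm. The gate is 250 mm wide, 20 mm thick, its top rail ends 148 mm above the bench; it swings towards the robot.
- gate (a joint): gate angle in rad: 0 shut, grows as it opens towards the robot, stop at 0.8 (20 degrees = 0.35). A closing spring pulls it shut with 0.6 N m when shut, rising to about 1 N m at 0.4 rad, so it swings shut if let go.
- bolt_knob (a point): grip point of the bolt's knob, an upright dark steel post, 18 mm in diameter, standing on the bolt's rod on top of the gate, 210 mm from the hinge line. 222 mm above the bench while the bolt sags; the knob's 24 mm wide, 6 mm thick rim ends 20 mm higher. The 10 mm rod is 54 mm lower; guide brackets 32 mm (keeper side) and 85 mm (hinge side) away end 25 mm lower. The knob cannot turn or tilt.
- bolt (a joint): how far the bolt is drawn, in m: 0 shot home in the keeper, grows as it is drawn along the gate towards the hinge, stop at 0.036. The friction is about 1.2 N. From 0.026 on, its head is out of the keeper and the gate can swing. The knob moves with it.
- bolt_lift (a joint): how far the bolt is lifted straight up in its worn guides, in m: 0 sagging under its own weight (about 0.24 kg), stop at 0.018. The bolt's square head (30 mm high and wide, 14 mm long) is caught behind the keeper's bent lip unless lifted at least 11 mm, and must stay lifted until drawn 0.026. It falls back if let go.
- keeper_lip (a point): middle of the top edge of the keeper's bent-up lip, about 162 mm above the bench, 9 mm above the sagging head's underside. The keeper is a steel trough on the post, 46 mm wide, open on top and towards the gate save for this lip; its cheeks and end wall rise to 199 mm.
- flask_a: stoppered conical flask (68 mm wide, 98 mm tall) on the shaker inside the guard; origin at its underside. To be left alone.
- flask_b: a second such flask on the shaker; origin at its underside. To be left alone.
- wash_bottle: white bottle, 60 mm wide, 150 mm tall, standing on the bench beside the guard; origin at its underside. To be left alone.
- reagent_bottle: amber bottle with a screw cap, 72 mm wide, 130 mm tall, beside the guard; origin at its underside. To be left alone.
- beaker: empty glass beaker, 72 mm wide, 90 mm tall, beside the guard; origin at its underside. To be left alone.
- tip_box: yellow tip box, 85 x 120 x 40 mm, in front of the guard on the keeper's side; origin at its underside. To be left alone.
- well_plate: white well plate, 86 x 128 x 14 mm, lying flat just in front of the gate, low enough for the gate (lower edge 24 mm above the bench) to swing over it; origin at its underside. To be left alone.
- petri: stack of two clear dishes, 90 mm wide, 28 mm tall, in front of the guard on the hinge side; origin at its underside. To be left alone.

How it is judged:
By the outcome, as a careful person would: the job done as asked, in the order asked, and still so for the second after the job is handed in, while the arm keeps its last pose, push and grip.
It also fails if it takes over 32 s, if anything falls off the work surface, if the arm or the gripper's body presses on something with over 40 N, if the wrist force passes 120 N, or if a joint passes its speed limit or range.

### The arm

A 6-joint arm with a two-finger parallel gripper is mounted at the origin on the work surface. World frame = base frame: x ahead of the robot, y to its left, z up, the work surface at z = 0. Lengths are in m, angles in rad, forces in N, time in s.
With the tool pointing down it reaches from about 0.25 to 0.725 m from the base axis. Payload 4 kg.
Tool frame: the origin (TCP) lies on the centre line of the jaws, within the pads' length; the fingertips stand 25 mm ahead of it and the grasp point (between the pads) lies 6 mm ahead of it; y points along the fingers, x is the direction in which the jaws open and shut, and the axes are right-handed (so a half turn about y gives the same grasp; the last joint's range is limited). The gripper opens to 85 mm and grips with 20 to 120 N. Pads are 22 mm wide; open, the fingers measure 114 mm over their backs; the gripper's body (76 mm by 85 mm) begins 54 mm behind the grasp point. The pads swing forward as they close: fully open they stand 13 mm farther back than shut.
Start: joints at [1.177, 0.241, 0.005, 1.335, 0, 1.571], TCP at [0.192, 0.462, 0.256] pointing down, gripper open.
Joint ranges: [-2.72, 2.72], [-1.05, 1.87], [-1.09, 1.28], [-1.99, 2.15], [-1.42, 1.44], [-3.14, 3.14]. Speed limits (rad/s): [2.79, 2.79, 3.14, 3.14, 3.14, 3.14].

### API

Orientations are given as a 3x3 rotation matrix whose columns are the frame's x, y, z axes.
In Python, from station import arm, snapshot, camera_model gives the robot as it stands. The module is installed in compiled form; this text tells all that it offers. Calls block until the motion is done:
- arm.move_ptp(position, orientation): joint-space move of the TCP to a pose.
- arm.servo_line(position, orientation=None, rate=0.15, f_stop=None): straight line of the TCP; orientation=None keeps the orientation; rate is the mean speed in m/s. With f_stop (N) it stops when the force on the tool has changed by that much, and returns True; else False.
- arm.set_joints(angles): joint-space move.
- arm.set_gripper(opening, squeeze=None): finger opening in m; squeeze is the grip in N (None keeps the last); returns when the fingers have stopped.
- arm.sleep(seconds).
- arm.solve_ik(position, orientation): joint angles nearest the present ones, or None.
- arm.state(): the state.
- snapshot(name): name is "scene" or "top" or "wrist"; returns the picture (384x512x3 uint8, red, green, blue); there is no depth.
- camera_model(name): a dict with "vertical_fov" (degrees; the focal length in pixels is half the picture's height over the tangent of half this angle, whatever the lens; pixels are square), "cx", "cy" (the principal point, pixels), "R" (3x3) and "t" (3): a world point X has camera coordinates R X + t; the wrist camera has in their place "mount" (4x4, takes a point from camera to tool coordinates, whose origin is the TCP and whose axes are the tool frame's). Camera axes: x right, y down, z forward; pixel columns grow to the right and rows downward; lengths in m; the calibration is good to about 2 mm. A picture is of the moment at which its call begins: read the wrist's pose just before it. camera_model takes no time and is no camera call.
A pose or a line that the arm cannot do raises arm.IKError and nothing moves.
- arm.hand_in(): hands the job in, once; it reports no verdict.
The state is a dict: "time": time; "q": joint angles; "qvel": joint speeds; "effort": joint torques, N m; "position": TCP position; "tcp_rot": TCP orientation; "ft_force": force on the tool from outside, world axes, zero at the start; "ft_torque": the same for the moment, N m; "finger_gap": finger opening in m.
Only numpy, scipy, OpenCV 4.12 (cv2) and the standard library are available. Lean on these libraries where they do the work, as an engineer would, in place of code of your own. Each camera call takes 0.05 s, during which the arm holds its last target.

## Working session

There is one attempt and no reset: what is moved stays moved. The work goes in short steps, each a Python script; the robot and the scene stay as the last script left them, time stands still between calls to the robot, and variables do not carry over. Pictures are saved under pics/ and viewed, and the job is handed in when it is done.

```bash
mkdir -p pics; python3 - <<'E'
from station import arm, snapshot, camera_model
import cv2
for n in ["scene","top","wrist"]:
    im=snapshot(n); cv2.imwrite(f"pics/{n}0.png",im[:,:,::-1])
    print(n,camera_model(n))
s=arm.state();print(s)
E
```

```text
scene {'vertical_fov': 43.93004851204978, 'cx': 254.35139732961716, 'cy': 195.7645601990041, 'R': array([[-0.36418427,  0.93125283, -0.01174681],
       [ 0.80960086,  0.31032512, -0.49824167],
       [-0.46034363, -0.190962  , -0.86695862]]), 't': array([ 0.1161647 , -0.39801235,  1.72106775])}
top {'vertical_fov': 46.57652789068361, 'cx': 249.25932143123825, 'cy': 186.16812734165586, 'R': array([[ 0.00578242, -0.99998191, -0.00165448],
       [-0.99378614, -0.00556267, -0.1111673 ],
       [ 0.11115609,  0.00228701, -0.99380033]]), 't': array([0.0785006 , 0.57971526, 1.34543723])}
wrist {'vertical_fov': 66.08517092345606, 'cx': 255.94093796223748, 'cy': 193.03330356153072, 'mount': array([[ 9.99999667e-01,  7.73395213e-04,  2.59764347e-04,
         5.25555256e-04],
       [-4.93952907e-05, -2.60418143e-01,  9.65495929e-01,
        -1.16714274e-01],
       [ 8.14357278e-04, -9.65495620e-01, -2.60418018e-01,
         6.56507644e-02],
       [ 0.00000000e+00,  0.00000000e+00,  0.00000000e+00,
         1.00000000e+00]])}
{'time': 0.15, 'q': array([1.17699873e+00, 2.41226099e-01, 4.02259652e-03, 1.33519386e+00,
       6.28236188e-07, 1.57081102e+00]), 'qvel': array([-0.00159281, -0.00260806,  0.00391329, -0.00070812, -0.00049354,
        0.00050725]), 'effort': array([ 6.67902077e-04, -3.72636616e+01,  2.52638233e+01,  1.23583549e-02,
        3.53227233e-05,  6.29455613e-06]), 'position': array([0.19167929, 0.46132117, 0.2556201 ]), 'tcp_rot': array([[ 3.83711178e-01, -6.14895863e-04, -9.23452952e-01],
       [ 9.23451769e-01, -1.47825239e-03,  3.83711670e-01],
       [-1.60103925e-03, -9.99998718e-01,  6.04708556e-07]]), 'ft_force': array([ 0.21302876,  0.32849587, -0.44148388]), 'ft_torque': array([-0.0413112 , -0.03727885, -0.00212085]), 'finger_gap': 0.08544651724538418}
```

View pics/scene0.png

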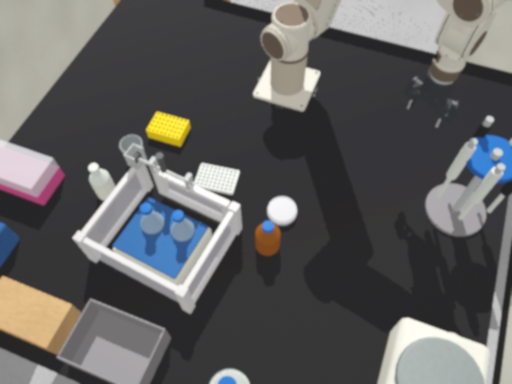

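View pics/top0.png

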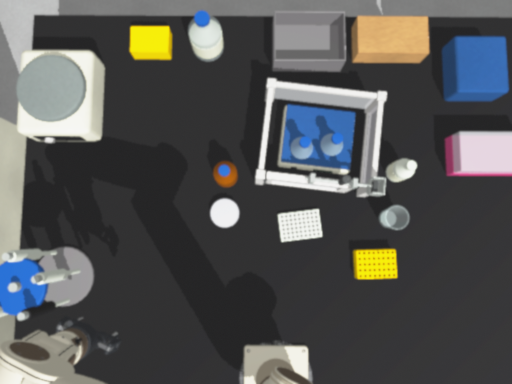

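View pics/wrist0.png

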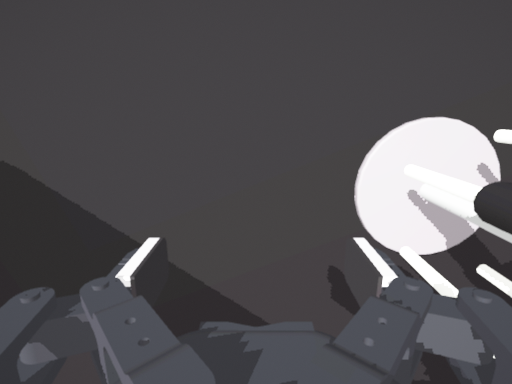

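The scene view shows the guard at (160,230) with the gate's knob near (188,180). In the top view the gate runs from about (262,180) to (378,188), and the robot base is at (275,360). I'll zoom in next.

```bash
python3 - <<'E'
import cv2
a=cv2.imread("pics/top0.png")[150:230,240:420]; cv2.imwrite("pics/top0z.png",cv2.resize(a,None,fx=4.4,fy=4.4,interpolation=cv2.INTER_CUBIC))
a=cv2.imread("pics/scene0.png")[120:250,70:260]; cv2.imwrite("pics/scene0z.png",cv2.resize(a,None,fx=4.2,fy=4.2,interpolation=cv2.INTER_CUBIC))
E
```

```text
(no output)
```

View pics/top0z.png

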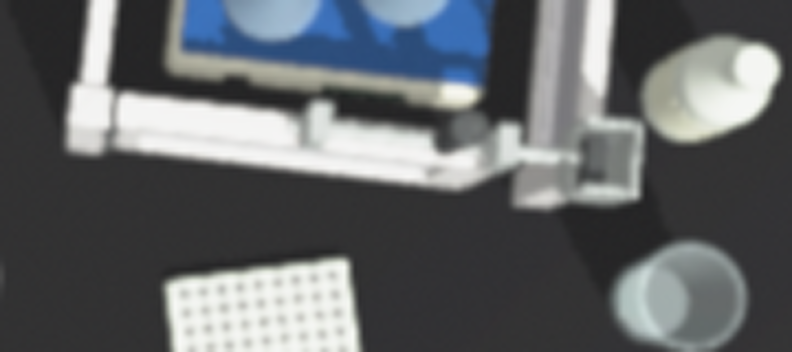

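View pics/scene0z.png

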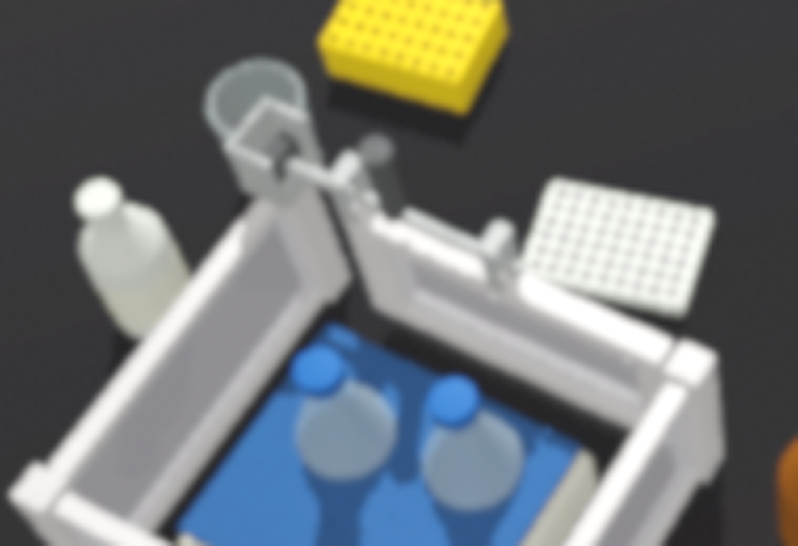

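The knob's top disc is at top-view pixel (346.6,178.9) and scene pixel (160,155). The hinge post's top is at about top-view (260.5,171.5), and the keeper trough at about (378,186).

```bash
cat > h.py <<'E'
import numpy as np
from station import arm, snapshot, camera_model
def ray(n,u,v):
    m=camera_model(n); f=192/np.tan(np.radians(m["vertical_fov"]/2))
    d=m["R"].T@np.array([(u-m["cx"])/f,(v-m["cy"])/f,1]); return -m["R"].T@m["t"], d/np.linalg.norm(d)
def plane(n,u,v,z):
    c,d=ray(n,u,v); return c+d*(z-c[2])/d[2]
def tri(rs):
    A=sum(np.eye(3)-np.outer(d,d) for c,d in rs); b=sum((np.eye(3)-np.outer(d,d))@c for c,d in rs)
    return np.linalg.solve(A,b)
def wray(u,v,st):
    m=camera_model("wrist"); f=192/np.tan(np.radians(m["vertical_fov"]/2)); M=m["mount"]; R=st["tcp_rot"]
    d=R@M[:3,:3]@np.array([(u-m["cx"])/f,(v-m["cy"])/f,1]); return R@M[:3,3]+st["position"], d/np.linalg.norm(d)
E
python3 - <<'E'
from h import *
Z=4.4
t=lambda u,v:(240+u/4.4,150+v/4.4)
s=lambda u,v:(70+u/4.2,120+v/4.2)
print("knob top",plane("top",*t(469,127),.242),plane("scene",*s(378,147),.242),tri([ray("top",*t(469,127)),ray("scene",*s(378,147))]))
# hinge post top corners top view
for p in [(72,88),(110,88),(104,130),(68,128)]: print("hp",plane("top",*t(*p),.15))
for p in [(672,362),(690,342),(718,358),(705,385)]: print("hps",plane("scene",*s(*p),.15))
for p in [(582,122),(642,124),(640,196),(578,198)]: print("keeper",plane("top",*t(*p),.199))
for p in [(118,95),(115,125),(435,150),(430,178)]: print("gate",plane("top",*t(*p),.148))
E
```

```text
knob top [ 0.57649691 -0.17356003  0.242     ] [ 0.57065447 -0.1712083   0.242     ] [ 0.57481811 -0.17010699  0.24864088]
hp [0.61233749 0.06165419 0.15      ]
hp [0.61247304 0.0371726  0.15      ]
hp [0.58517764 0.04097801 0.15      ]
hp [0.58634452 0.06412118 0.15      ]
hps [0.60336757 0.04140833 0.15      ]
hps [0.58533881 0.04664663 0.15      ]
hps [0.58984662 0.06833697 0.15      ]
hps [0.61136245 0.06799584 0.15      ]
keeper [ 0.58557529 -0.25273241  0.199     ]
keeper [ 0.58453586 -0.28973418  0.199     ]
keeper [ 0.53987727 -0.28724346  0.199     ]
keeper [ 0.5384276  -0.24910225  0.199     ]
gate [0.6082374  0.03193786 0.148     ]
gate [0.58871647 0.03384208 0.148     ]
gate [ 0.57365873 -0.17187944  0.148     ]
gate [ 0.55554616 -0.16837215  0.148     ]
```

```bash
cat >> h.py <<'E'
def rot(th,flip=False):
    gx=np.array([np.cos(th),np.sin(th),0]); 
    if flip: gx=-gx
    y=np.array([0,0,-1.]); return np.column_stack([gx,y,np.cross(gx,y)])
E
python3 - <<'E'
from h import *
import cv2
for fl in (0,1):
  for p,th in [((.574,-.172,.33),-.11),((.574,-.172,.21),-.11),((.50,-.14,.22),-.46)]:
    print(fl,arm.solve_ik(np.array(p),rot(th,fl)))
E
```

```text
0 [-0.2911371   0.4360616   0.47200985  1.60674458  0.          1.38965923]
0 [-0.2911371   0.45979493  0.19985438  1.31085578  0.          1.38965923]
0 [-0.2730087   0.29679885 -0.01520198  1.25879549  0.          1.75778762]
1 [-0.2911371   0.4360616   0.47200985  1.60674458  0.         -1.75193343]
1 [-0.2911371   0.45979493  0.19985438  1.31085578  0.         -1.75193343]
1 [-0.2730087   0.29679885 -0.01520198  1.25879549  0.         -1.38380503]
```

```bash
python3 - <<'E'
from h import *
import cv2
arm.move_ptp(np.array([.570,-.172,.35]),rot(-.11))
st=arm.state(); print(st["time"],st["position"],st["ft_force"])
im=snapshot("wrist"); cv2.imwrite("pics/w1.png",im[:,:,::-1])
np.save("w1.npy",np.r_[st["position"],st["tcp_rot"].ravel()])
E
```

```text
2.7833 [ 0.57017986 -0.17095521  0.34992815] [ 0.73200258 -0.13330186 -0.4736557 ]
```

View pics/w1.png

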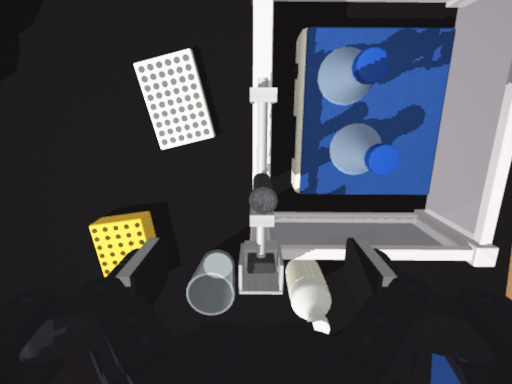

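The wrist view shows the knob disc at (263,201), the rod running straight up column 262, and the keeper at (261,268). The gate is parallel to the image columns, so the yaw is right.

```bash
python3 - <<'E'
from h import *
a=np.load("w1.npy"); st=dict(position=a[:3],tcp_rot=a[3:].reshape(3,3))
def pl(u,v,z):
    c,d=wray(u,v,st); return c+d*(z-c[2])/d[2]
print(pl(263,201,.242))
print(tri([wray(263,201,st),ray("top",346.6,178.9),ray("scene",160,155)]))
r=[pl(263,90,.197),pl(262,222,.197)]; print(r, np.arctan2(*(r[0]-r[1])[:2]))
r=[pl(262,120,.173),pl(262,235,.173)]; print(r, np.arctan2(*(r[0]-r[1])[:2]))
r=[pl(239,292,.199),pl(283,292,.199)]; d=r[1]-r[0];print(r, np.arctan2(d[1],d[0]))
print(rot(-.11)[:,0])
E
```

```text
[ 0.57599465 -0.17243039  0.242     ]
[ 0.57526273 -0.17008572  0.24904516]
[array([ 0.58576487, -0.08628282,  0.197     ]), array([ 0.57251598, -0.2070054 ,  0.197     ])] 0.10930908682078558
[array([ 0.58274048, -0.11179814,  0.173     ]), array([ 0.5705352, -0.2308208,  0.173    ])] 0.10218864099394
[array([ 0.5410952 , -0.28021335,  0.199     ]), array([ 0.58626895, -0.28506884,  0.199     ])] -0.10707371610088356
[ 0.9939561 -0.1097783  0.       ]
```

```bash
python3 - <<'E'
from h import *
import cv2
R=rot(-.107)
arm.set_gripper(.06)
r=arm.servo_line(np.array([.576,-.172,.211]),R,rate=.12,f_stop=10)
st=arm.state(); print(r,st["time"],st["position"],st["ft_force"])
im=snapshot("wrist"); cv2.imwrite("pics/w2.png",im[:,:,::-1])
f0=st["ft_force"]
arm.set_gripper(.01,50)
st=arm.state(); print(st["time"],st["position"],st["ft_force"],st["finger_gap"])
im=snapshot("wrist"); cv2.imwrite("pics/w3.png",im[:,:,::-1])
E
```

```text
False 4.5167 [ 0.576483   -0.17215691  0.21194588] [-0.78387218 -0.22347952  0.51700477]
5.025 [ 0.57588606 -0.17203153  0.21147591] [-2.4344041  -0.15661063  2.49222882] 0.01706404263971283
```

View pics/w3.png

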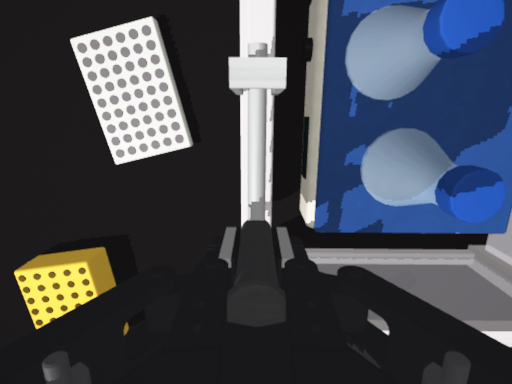

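The jaws closed on the post: gap is 17 mm and the knob sits between the pads at about (258,260). Next I lift, then draw.

```bash
python3 - <<'E'
from h import *
import cv2
R=rot(-.107); gy=np.array([np.sin(.107),np.cos(.107),0])
p0=arm.state()["position"]
P=p0.copy()
def rep(n):
    st=arm.state(); d=st["position"]-p0; print(n,round(st["time"],2),"draw",d@gy,"x",d@R[:,0],"lift",d[2],st["ft_force"],st["finger_gap"])
r=arm.servo_line(P+[0,0,.0145],R,rate=.03,f_stop=25);rep(r)
cv2.imwrite("pics/w4.png",snapshot("wrist")[:,:,::-1])
r=arm.servo_line(P+[0,0,.0145]+.031*gy,R,rate=.04,f_stop=25);rep(r)
cv2.imwrite("pics/w5.png",snapshot("wrist")[:,:,::-1]);cv2.imwrite("pics/t5.png",cv2.resize(snapshot("top")[150:230,240:420,::-1],None,fx=4.4,fy=4.4,interpolation=2))
a=cv2.imread("pics/w5.png")
cv2.imwrite("pics/s5.png",cv2.resize(snapshot("scene")[120:250,70:260,::-1],None,fx=4.2,fy=4.2,interpolation=2))
np.save("p0.npy",p0)
E
```

```text
False 5.72 draw 1.8440330377513503e-05 x -8.243583035962135e-05 lift 0.014396621324773873 [-0.13994359 -0.69087142 -2.81864857] 0.01697689410256661
False 6.7 draw 0.031581191888406905 x 7.607731240594444e-05 lift 0.01459180961916351 [ 0.35971967  0.70985314 -2.62740062] 0.01642436586192914
```

View pics/w5.png

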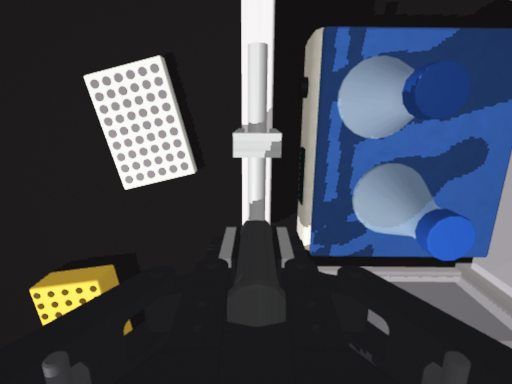

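View pics/s5.png

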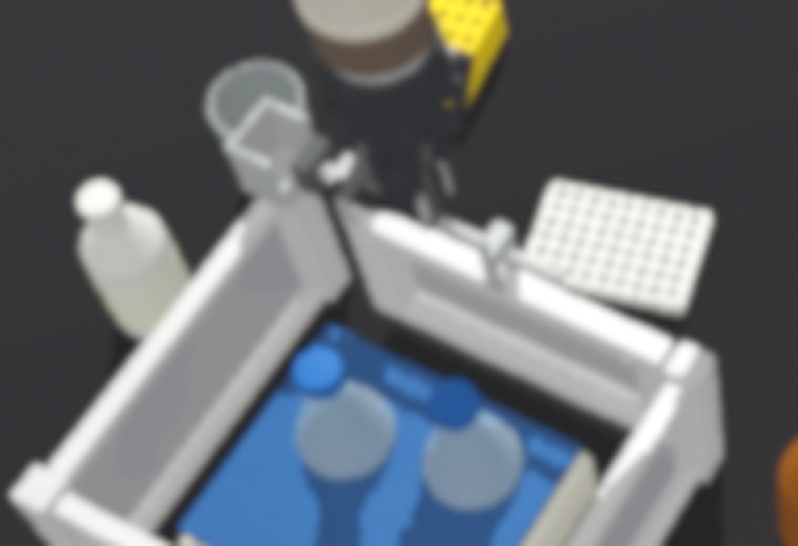

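View pics/t5.png

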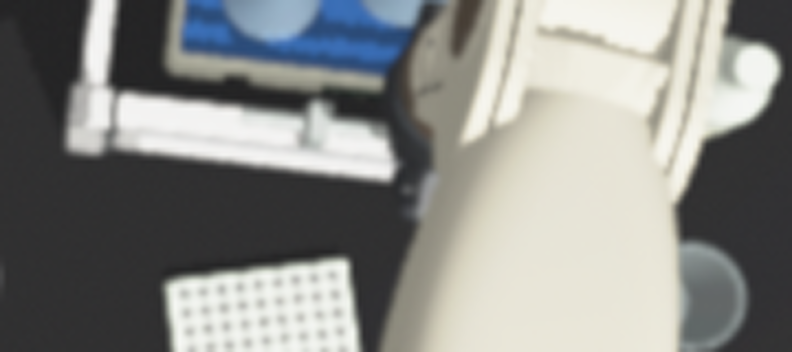

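The wrist view shows the rod's tail moved along to (257,50). The scene view shows the bolt head at (315,160), out of the keeper trough at (270,145). The force also shows the bolt's weight being carried. Now I swing the gate along the arc.

```bash
python3 - <<'E'
from h import *
import cv2
p0=np.load("p0.npy"); H=p0+.21*np.array([np.sin(.107),np.cos(.107),0]); z=p0[2]+.0145; r=.210-.031
for a in np.linspace(0,.355,9)[1:]:
    th=-.107-a; gy=np.array([-np.sin(th),np.cos(th),0])
    P=H-r*gy; P[2]=z
    s=arm.servo_line(P,rot(th),rate=.05,f_stop=30)
    st=arm.state(); v=(H-st["position"])[:2]; print(s,round(st["time"],2),round(a,3),"ang",np.arctan2(v[0],v[1])-.107,"r",np.hypot(*v),st["ft_force"].round(1),st["finger_gap"])
    if s: break
arm.sleep(.5)
st=arm.state(); v=(H-st["position"])[:2]; print(round(st["time"],2),"ang",np.arctan2(v[0],v[1])-.107,"r",np.hypot(*v),st["position"],st["ft_force"].round(1),st["finger_gap"])
cv2.imwrite("pics/w6.png",snapshot("wrist")[:,:,::-1])
cv2.imwrite("pics/t6.png",cv2.resize(snapshot("top")[150:230,240:420,::-1],None,fx=4.4,fy=4.4,interpolation=2))
cv2.imwrite("pics/s6.png",cv2.resize(snapshot("scene")[120:250,70:260,::-1],None,fx=4.2,fy=4.2,interpolation=2))
E
```

```text
False 7.16 0.044 ang 0.040552558118414614 r 0.17903434723334954 [ 4.2  1.  -2.4] 0.017307131177182904
False 7.47 0.089 ang 0.08542230668413077 r 0.1790382258027004 [ 3.6 -0.1 -2.6] 0.016744217257587752
False 7.78 0.133 ang 0.1301358756842439 r 0.17905327510127567 [ 4.6  0.  -3.1] 0.01692107926111586
False 8.08 0.178 ang 0.1746329002054074 r 0.1790754723608181 [ 5.   0.3 -2.7] 0.016806347654270918
False 8.39 0.222 ang 0.2187497423805329 r 0.17908282075304136 [ 5.2 -1.1 -2.4] 0.017159714408511856
False 8.7 0.266 ang 0.2629496029207117 r 0.17910847845926184 [ 5.1 -1.5 -2.7] 0.01705271408710624
False 9.01 0.311 ang 0.3065035108694736 r 0.17911220426994023 [ 5.2 -1.8 -4.7] 0.016836915277379284
False 9.32 0.355 ang 0.3503171661787411 r 0.17911049861384865 [ 5.9 -2.9 -2.9] 0.017046317764845255
9.82 ang 0.3494433277473291 r 0.17911541813597293 [ 0.5193601  -0.12400903  0.22612074] [ 5.4 -2.1 -2.2] 0.017237861880153933
```

View pics/w6.png

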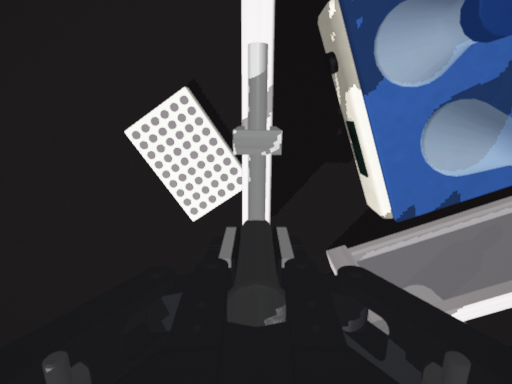

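View pics/s6.png

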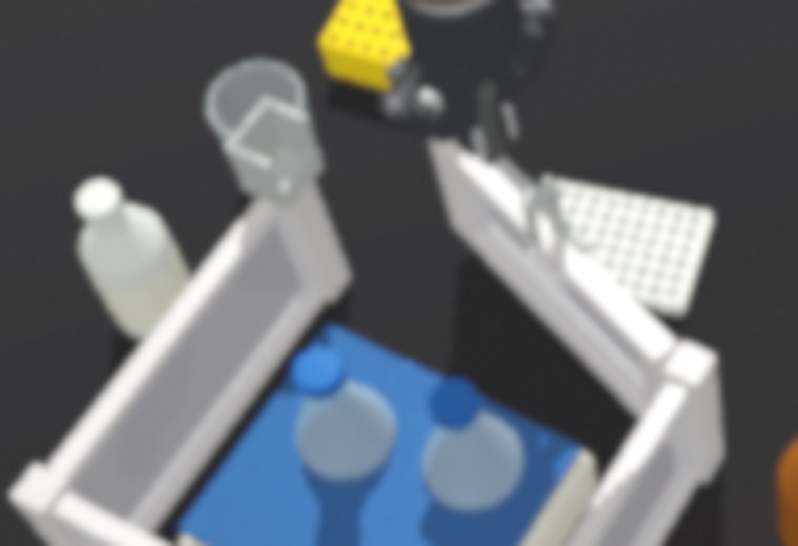

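View pics/t6.png

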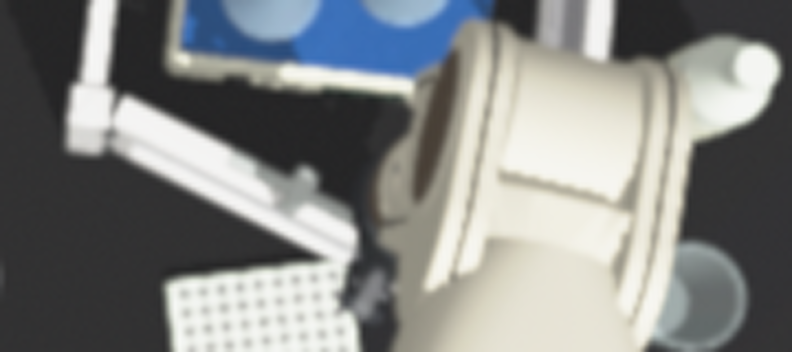

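The gate is open. In the scene view its free end is at (440,145), clear of the keeper, and in the wrist view the rod lies along the gate at column 258. The pose gives an angle of 0.349 rad (20.0°), held steady with about 5.8 N. The plate, bottles and flasks look unmoved, so I'll hand in.

```bash
python3 - <<'E'
from h import *
st=arm.state(); print(st["time"],st["position"],np.abs(st["qvel"]).max(),st["finger_gap"])
arm.hand_in()
E
```

```text
9.9667 [ 0.51935227 -0.12401699  0.22609282] 0.0013980298734665234 0.01721602427020379
the job is handed in; nothing more can be done
```

The gate is open about 20° towards the robot, and the arm is still holding it there by the bolt's knob. I handed the job in at 10.0 s of the 32 s allowed.

**What I did:** I gripped the knob with the tool pointing down, lifted the bolt 14.5 mm and drew it 31.5 mm towards the hinge. I then swung the gate along its arc, turning the gripper with it.

**Last checks:**
- **Gate angle:** 0.349 rad (20.0°), worked out from the arm's pose and my camera estimate of the hinge line, not measured directly on the gate.
- **Holding:** the arm was steady at about 5.8 N sideways against the spring. The finger gap was 17.2 mm on the 18 mm post, with no sign of slip.
- **Forces:** wrist readings between moves stayed below about 7 N, and no force stop tripped.
- **Bolt:** the pictures showed its head clear of the keeper before I swung the gate.
- **Other items:** the flasks, bottles, boxes and plate looked unmoved by eye in the last pictures. The petri stack was outside the last crops, and the arm hid part of the top view.

The knob's height from two views came out about 7 mm above the stated value, so I used the stated heights. No other check failed or disagreed.

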